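# Hook the lens retaining ring out of a bench magnifier

### The arm

A 6-joint arm with a two-finger parallel gripper is mounted at the origin on the work surface. World frame = base frame: x ahead of the robot, y to its left, z up, the work surface at z = 0. Lengths are in m, angles in rad, forces in N, time in s.
With the tool pointing down it reaches from about 0.275 to 0.875 m from the base axis. Payload 12.5 kg.
Tool frame: the origin (TCP) lies at the very end of the fingers, on their centre line; the grasp point (between the pads) lies 19 mm behind it; z points along the fingers, y is the line along which they close (so a half turn about z gives the same grasp; the last joint's range is limited). The gripper opens to 85 mm and grips with 20 to 120 N. Pads are 22 mm wide; open, the fingers measure 114 mm over their backs; the gripper's body (76 mm by 85 mm) begins 54 mm behind the grasp point. The pads swing forward as they close: fully open they stand 13 mm farther back than shut.
Start: joints at [-1.202, 0.351, 1.652, -0, 1.139, -0.085], TCP at [0.241, -0.494, 0.231] pointing down, gripper open.
Joint ranges: [-2.75, 2.75], [-0.79, 2.1], [0.01, 2.65], [-1.57, 4.71], [0.07, 3.14], [-2.87, 2.87]. Speed limits (rad/s): [2.22, 2.22, 2.79, 3.14, 3.14, 3.14].

### API

Orientations are given as a 3x3 rotation matrix whose columns are the frame's x, y, z axes.
In Python, from bench import manip gives the robot as it stands. Calls block until the motion is done:
- manip.move_ptp(position, orientation): joint-space move of the TCP to a pose.
- manip.move_l(position, attitude=None, max_speed=0.15): straight line of the TCP; attitude=None keeps the orientation; max_speed is the mean speed in m/s.
- manip.move_j(angles): joint-space move.
- manip.set_gripper(opening, effort=None): opening from 0.0 (shut) to 1.0 (fully open); effort is the grip in N (None keeps the last); returns when the fingers have stopped.
- manip.dwell(seconds).
- manip.inverse_kinematics(position, orientation): joint angles nearest the present ones, or None.
- manip.grab_frame(name): name is "scene" or "top" or "wrist"; returns (picture, depth): 480x640x3 uint8, red, green, blue; 480x640 float32, m along the optical axis (not along the pixel's ray), 0 where there is no reading.
- manip.get_calibration(name): a dict with "camera_matrix" (3x3 intrinsics, pixels), "R" (3x3) and "t" (3): a world point X has camera coordinates R X + t. Camera axes: x right, y down, z forward; pixel columns grow to the right and rows downward; lengths in m; the calibration is good to about 2 mm. A picture is of the moment at which its call begins: read the wrist's pose just before it. get_calibration takes no time and is no camera call; for the wrist camera it gives the pose at the moment of the call.
A pose or a line that the arm cannot do raises manip.Unreachable and nothing moves.
- manip.sign_off(): hands the job in; it is judged then, once.
Trained networks look in the newest picture that a camera, given by its name, has taken for a name from the list of things; names that differ only in an ending like _2 or _b are one class to them, and where a whole thing is asked for, a point or a joint stands for the part that bears it (a point fixed in the world has none). Each returns a list of dicts, best first, with "confidence" (0 to 1); they miss things now and then, are a little off and sometimes report something else, mostly with a low value. They report only what shows in the picture. A call takes as long as a camera call. They do not tell look-alikes from the thing itself.
- manip.look_for(camera, name): "at" ([x, y, z] in m, in world coordinates, good to about 4 mm: the middle of the surface that is visible of it).
Readings, each from a call of its own:
- manip.current_time(): time.
- manip.current_qpos(): joint angles.
- manip.current_joint_vel(): joint speeds.
- manip.current_joint_torque(): joint torques, N m.
- manip.current_ee_pos(): TCP position.
- manip.current_tcp_rot(): TCP orientation.
- manip.current_force(): force on the tool from outside, world axes, zero at the start.
- manip.current_ft_torque(): the same for the moment, N m.
- manip.current_grip_width(): opening from 0.0 (shut) to 1.0 (fully open).
- manip.current_grip_force(): force on a finger pad.
Only numpy, scipy, OpenCV 4.12 (cv2) and the standard library are available. Lean on these libraries where they do the work, as an engineer would, in place of code of your own. Each camera call takes 0.05 s, during which the arm holds its last target. There are 200 camera calls.

### The job

The lens of this bench magnifier has to come out for replacement. Take the hook pick from the stand, get its hook under the bent end of the split retaining ring and lift the ring out of its groove, without pressing the hook on the glass and without letting the ring fly off or drop. Lay the ring flat on the bench or mat beside the magnifier and hang the pick back in its slot, leaving the other tools and parts where they are.

Things in the scene. Friction and masses are not known exactly. Their poses are not given: they have to be found in the camera images.
- magnifier: Round white magnifier, 164 mm across, 41 mm high, lying on the mat, held fast by a short arm to a heavy foot (132 mm across, 50 mm high, 225 mm along the head's +x). Origin: centre of the head's underside, 3 mm above the bench; z up. Bore open at the top, 132 mm across at its lip; a black sleeve 7 mm wide lines it from the glass up to 30 mm; on it lies the ring, in a 1.5 mm groove below the lip.
- lens: Clear round glass in the bore, 135 mm across, 5 mm thick, flat; origin at the centre of its underside; its upper face is 8 mm above the magnifier's underside.
- notch (a point): Middle of the notch on the magnifier's -x side, on the circle of the ring's wire (65.4 mm from the head's centre, 32 mm above its underside). The notch, 36 degrees wide (41 mm at the ring), is cut through wall, lip and sleeve from the outside to the bore, open at the top; its floor is 6 mm above the underside. It turns with the magnifier.
- ring: Split retaining ring of round spring-steel wire 4.5 mm thick, 135 mm outside diameter, 50 g. Origin: centre of the ring (not on the wire); in the groove its axes are parallel to the magnifier's. One end is bent straight outward for 14 mm and lies in the notch; from there the wire runs anticlockwise, seen from above, to the plain end, hidden in the groove 22 degrees short of the bent end.
- ring_bent_end (a point): Wire centre at the corner where the ring's end bends outward, 11 mm to the magnifier's +y side of the notch's middle. From here the wire crosses the notch freely, 22 mm clear above the glass.
- ring_lift (a point): Wire centre 15 mm from the bent end, near the middle of the notch: place for the hook. Seated, it is 32 mm above the magnifier's underside. The wire is springy: pulled straight up here it slips past the lip bit by bit (about 10 N), moving up to 10 mm inward along the hook, then by 50 mm of lift comes free all round, tips and hangs from the hook, its lowest point 135 mm below.
- ring_quarter (a point): Wire centre a quarter way round from the bent end.
- ring_half (a point): Wire centre half way round.
- ring_three_quarter (a point): Wire centre three quarters round.
- ring_plain_end (a point): Wire centre at the ring's plain end.
- hook_pick: Hook pick, 80 g, hanging upright: square black handle 22 x 22 mm, its top 72 mm above the origin, sides square to x and y; steel collar 34 mm across, 5 mm thick; below it a straight steel shank 5.4 mm thick, 70 mm down, turning at a right angle into a hook 29 mm long (plus its rounded end) along the body's +x. Origin: centre of the collar's underside, z up.
- hook_bend (a point): On the hook's centre line, 10 mm out from the shank along the pick's +x and 70 mm below its origin: a caught wire should lie across it about here. The hook is 5.4 mm thick; its last 7 mm rise by 5 mm, so that a hanging wire stays on; tilted by 35 degrees or so, tip downward, it draws out from under a wire lying on the bench.
- hook_grip (a point): Middle of the pick's handle for gripping, on its axis, 42 mm above its origin.
- straight_pick: Another pick in the stand: straight shank, round waisted handle 20 mm across. Origin and heights as on the hook pick. To be left alone.
- bent_pick: Another pick in the stand: shank end bent at about 35 degrees, the same round handle. Origin and heights as on the hook pick. To be left alone.
- stand: Fixed steel stand, 200 mm along its y, 54 mm along x: a plate, top 95 mm above the bench, on two end plates. Three slots 14 mm wide at y = -60, 0, +60 mm run from 9 mm behind (-x of) its middle to the open +x edge. Picks hang by their collars at the stand's x = 0, hook under the slot towards +x: lift and lower them straight. Origin on the bench, z up. Which pick is where varies.
- mat: Fixed blue work mat, 520 x 580 mm, 3 mm thick; origin: centre of its underside. The bench top is at z = 0.
- screwdriver: Screwdriver lying on the bench, 190 mm long; origin at its middle. To be left alone.
- hard_drive: Hard disk drive, 147 x 102 x 24 mm, lying on the mat; origin: centre of its underside. To be left alone.
Not all that is in view belongs to the job. What is shaped like the hook_pick but red is not meant.

How it is judged:
By the outcome, as a careful person would: the job done as asked, in the order asked, and still so for the second after the job is handed in, with the robot touching nothing.
It also fails if it takes over 69 s, if anything falls off the work surface, if the arm or the gripper's body presses on something with over 40 N, if the wrist force passes 120 N, or if a joint passes its speed limit or range.

## Working session

There is one attempt and no reset: what is moved stays moved. The work goes in short steps, each a Python script; the robot and the scene stay as the last script left them, time stands still between calls to the robot, and variables do not carry over. Pictures are saved under pics/ and viewed, at most 12 in all, crops included, and the job is handed in when it is done.

```bash
mkdir -p pics; ls; python3 - <<'E'
from bench import manip
import cv2, numpy as np
for c in ["scene","top"]:
    im,d=manip.grab_frame(c); cv2.imwrite(f"pics/{c}0.png",im[:,:,::-1])
    np.savez(f"{c}0.npz",im=im,d=d,**manip.get_calibration(c))
    print(c,{k:np.round(v,3).tolist() for k,v in manip.get_calibration(c).items()})
    for n in ["magnifier","lens","notch","ring_bent_end","ring_lift","hook_pick","hook_grip","hook_bend","straight_pick","bent_pick","stand","screwdriver","hard_drive","mat"]:
        print(n,[(np.round(r["at"],3).tolist(),round(r["confidence"],2)) for r in manip.look_for(c,n)[:3]])
print(manip.current_time())
E
```

```text
pics
scene {'camera_matrix': [[595.561, 0.0, 323.302], [0.0, 595.561, 241.053], [0.0, 0.0, 1.0]], 'R': [[0.879, 0.477, -0.007], [0.249, -0.47, -0.847], [-0.407, 0.742, -0.532]], 't': [-0.505, -0.002, 1.528]}
magnifier [([0.661, -0.21, 0.028], 0.64)]
lens []
notch [([0.655, -0.21, 0.026], 0.79), ([0.49, 0.332, 0.124], 0.53)]
ring_bent_end [([0.496, -0.131, 0.036], 0.61)]
ring_lift [([0.495, -0.133, 0.036], 0.62)]
hook_pick [([0.36, 0.291, 0.016], 0.91), ([0.487, 0.332, 0.124], 0.59)]
hook_grip [([0.49, 0.334, 0.124], 0.75), ([0.361, 0.292, 0.02], 0.6)]
hook_bend [([0.493, 0.334, 0.124], 0.67), ([0.366, 0.291, 0.017], 0.55)]
straight_pick [([0.485, 0.276, 0.123], 0.69)]
bent_pick [([0.498, 0.396, 0.119], 0.58)]
stand [([0.53, -0.109, 0.034], 0.24)]
screwdriver [([0.733, 0.311, 0.017], 0.78)]
hard_drive [([0.743, 0.062, 0.024], 0.66)]
mat [([0.641, -0.194, 0.003], 0.68)]
top {'camera_matrix': [[472.408, 0.0, 317.601], [0.0, 472.408, 239.552], [0.0, 0.0, 1.0]], 'R': [[-0.018, -1.0, 0.019], [-0.995, 0.016, -0.102], [0.102, -0.021, -0.995]], 't': [0.064, 0.537, 0.837]}
magnifier [([0.61, -
[... 176 characters left out ...]

ring_lift [([0.591, -0.074, 0.0], 0.22), ([0.478, 0.316, 0.096], 0.18)]
hook_pick [([0.483, 0.341, 0.147], 0.78), ([0.357, 0.298, 0.022], 0.58)]
hook_grip [([0.357, 0.304, 0.024], 0.89), ([0.482, 0.331, 0.15], 0.83), ([0.607, -0.181, 0.029], 0.25)]
hook_bend [([0.489, 0.334, 0.147], 0.78), ([0.354, 0.302, 0.022], 0.62)]
straight_pick [([0.48, 0.276, 0.118], 0.6), ([0.494, -0.133, 0.035], 0.32)]
bent_pick [([0.487, 0.397, 0.129], 0.85), ([0.482, 0.318, 0.095], 0.34), ([0.611, -0.185, 0.027], 0.26)]
stand [([0.477, 0.318, 0.097], 0.91)]
screwdriver [([0.722, 0.321, 0.022], 0.67), ([0.59, -0.069, 0.001], 0.59)]
hard_drive [([0.735, 0.078, 0.03], 0.86)]
mat [([0.589, -0.072, -0.001], 0.67)]
1.5
```

View pics/scene0.png

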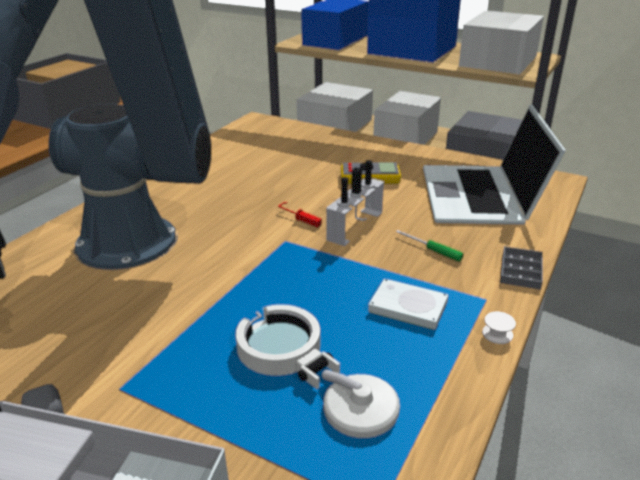

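View pics/top0.png

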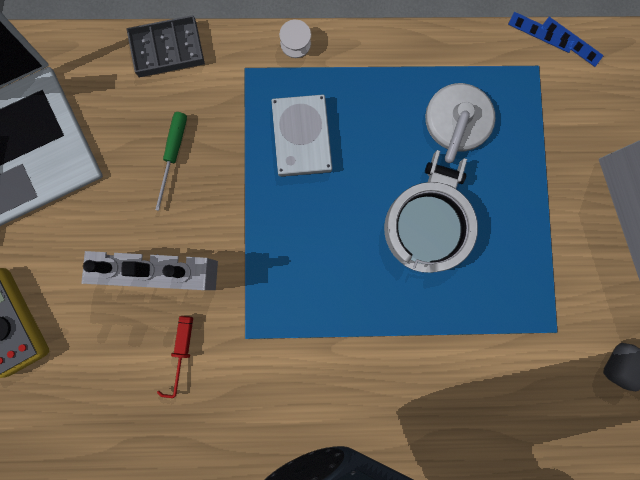

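The middle pick in the stand (top ~(135,268)) has the square handle, so it is the hook pick; the red one at (183,335) is the decoy. The notch with the bent end is at about (415–440,264) in the top view, and the foot is at (460,117). The mat is free around (315,265), so I'll lay the ring there.

```bash
cat > h.py <<'E'
import numpy as np, cv2
from bench import manip
def cloud(im,d,c):
    K=c["camera_matrix"]; v,u=np.mgrid[:480,:640]; 
    P=np.stack([(u-K[0,2])/K[0,0]*d,(v-K[1,2])/K[1,1]*d,d],-1)
    W=(P-c["t"])@c["R"]; W[d<=0]=np.nan
    return W
def grab(cam,name=None):
    c=manip.get_calibration(cam); im,d=manip.grab_frame(cam)
    if name: cv2.imwrite(f"pics/{name}.png",im[:,:,::-1]); np.savez(name+".npz",im=im,d=d,**c)
    return im,d,cloud(im,d,c),c
def circ(p):
    for _ in range(4):
        A=np.c_[2*p,np.ones(len(p))]; s=np.linalg.lstsq(A,(p**2).sum(1),rcond=None)[0]
        r=np.sqrt(s[2]+s[:2]@s[:2]); e=abs(np.linalg.norm(p-s[:2],axis=1)-r); p=p[e<max(.002,2*np.median(e))]
    return s[:2],r,len(p)
E
python3 - <<'E'
from h import *
for cam in ["top","scene"]:
    z=np.load(cam+"0.npz"); W=cloud(z["im"],z["d"],z)
    X,Y,Z=W[...,0],W[...,1],W[...,2]
    def sel(cx,cy,r,z0,z1): return (np.hypot(X-cx,Y-cy)<r)&(Z>z0)&(Z<z1)
    m=sel(.56,-.155,.1,.040,.05); p=W[m]; print(cam,"rim",len(p),np.median(p[:,2]))
    hull=cv2.convexHull(p[:,:2].astype(np.float32))[:,0]; print(" hull circ",circ(hull.astype(float)), cv2.minEnclosingCircle(hull))
    for dx in [0]:
        m=sel(.777,-.21,.1,.025,.056); p=W[m]; h=cv2.convexHull(p[:,:2].astype(np.float32))[:,0]; print(" foot",len(p),circ(h.astype(float)))
    m=(abs(X-.48)<.06)&(abs(Y-.33)<.14)&(Z>.088)&(Z<.100); p=W[m]; r=cv2.minAreaRect(p[:,:2].astype(np.float32)); print(" plate",r,np.median(p[:,2]))
    for y in [.276,.335,.397]:
        m=sel(.485,y,.025,.155,.18); p=W[m]; 
        if len(p): print(" handle",len(p),p.mean(0),p.min(0),p.max(0))
E
```

```text
top rim 1972 0.04345048770623777
 hull circ (array([ 0.5575299 , -0.15226331]), np.float64(0.08178064816144297), 52) ((0.557911217212677, -0.15236973762512207), 0.08248919248580933)
 foot 3208 (array([ 0.75605145, -0.21484881]), np.float64(0.07691427600357346), 12)
 plate ((0.4842037558555603, 0.34538742899894714), (0.20393651723861694, 0.054034389555454254), 85.90564727783203) 0.09532333700970624
 handle 130 [0.48004395 0.28416652 0.16513769] [0.47160883 0.27641584 0.15566601] [0.48834636 0.29491705 0.1696705 ]
 handle 243 [0.48442691 0.34315909 0.16579063] [0.47409839 0.33361471 0.15502686] [0.49558349 0.35647575 0.17046702]
 handle 145 [0.48941779 0.40335204 0.1647943 ] [0.4811867  0.39563614 0.15522089] [0.49804082 0.4139545  0.16850858]
scene rim 1131 0.04233178866323836
 hull circ (array([ 0.55990534, -0.15823992]), np.float64(0.0819616436595888), 36) ((0.5597765445709229, -0.1576014757156372), 0.08381100744009018)
 foot 2927 (array([ 0.7570356 , -0.21561076]), np.float64(0.08124372319166563), 16)
 plate ((0.48465317487716675, 0.3409302830696106), (0.21281330287456512, 0.06064147502183914), 85.36492919921875) 0.09275202509657464
 handle 38 [0.4832879  0.27787758 0.16102694] [0.47234326 0.26609088 0.15512423] [0.49144234 0.29038112 0.16547638]
 handle 62 [0.48853075 0.33572747 0.161716  ] [0.47575385 0.32466324 0.15513159] [0.49858932 0.35251934 0.16741966]
 handle 35 [0.49220922 0.39743263 0.16090413] [0.48326328 0.3844198  0.15518029] [0.49996383 0.4086199  0.16523742]
```

```bash
python3 - <<'E'
from h import *
c=manip.get_calibration("wrist"); R=manip.current_tcp_rot(); p=manip.current_ee_pos()
C=-c["R"].T@c["t"]; print("cam in tool",R.T@(C-p),"axis in tool",R.T@c["R"][2], c["camera_matrix"][0]); print(R)
def pose(px): # tool y = px
    y=np.array([*px,0])/np.linalg.norm(px); z=np.array([0,0,-1.]); return np.c_[np.cross(y,z),y,z]
a=np.radians(-16);
for s in [1,-1]:
  for pos,ang in [((.49,-.135,.3),a),((.485,.343,.3),np.radians(-4.5))]:
    print(s,pos,manip.inverse_kinematics(np.array(pos),pose(s*np.array([np.cos(ang),np.sin(ang)]))))
E
```

```text
cam in tool [ 0.06859267  0.0019258  -0.14264632] axis in tool [-2.69595697e-01  9.49675527e-04  9.62973135e-01] [416.26623171   0.         318.63969115]
[[ 8.98781184e-01  4.38397518e-01 -3.98518491e-06]
 [ 4.38397517e-01 -8.98781182e-01  6.11958292e-05]
 [ 2.32462904e-05 -5.67487550e-05 -9.99999998e-01]]
1 (0.49, -0.135, 0.3) [-3.60457776e-01  2.08487019e-01  1.66794508e+00 -4.44089210e-16
  1.26516056e+00 -8.12050958e-02]
1 (0.485, 0.343, 0.3) [ 5.37194070e-01  3.73881540e-01  1.44616032e+00 -4.44089210e-16
  1.32155079e+00  6.15733887e-01]
-1 (0.49, -0.135, 0.3) None
-1 (0.485, 0.343, 0.3) [ 5.37194070e-01  3.73881540e-01  1.44616032e+00 -4.44089210e-16
  1.32155079e+00 -2.52585877e+00]
```

```bash
cat >> h.py <<'E'
def pose(deg,tilt=0):  # hook direction yaw; tilt>0 = tip down
    a=np.radians(deg); t=np.radians(tilt)
    f=np.array([np.cos(a),np.sin(a),0]); up=np.array([0,0,1.])
    px=np.cos(t)*f-np.sin(t)*up; pz=np.cos(t)*up+np.sin(t)*f
    return np.c_[np.cross(px,-pz),px,-pz]
E
python3 - <<'E'
from h import *
manip.move_ptp(np.array([.50,-.145,.24]),pose(-16)); grab("wrist","w_notch")
for n in ["notch","ring_bent_end","ring_lift","magnifier"]: print(n,[(np.round(r["at"],4).tolist(),round(r["confidence"],2)) for r in manip.look_for("wrist",n)[:2]])
manip.move_ptp(np.array([.485,.343,.33]),pose(-4.5)); grab("wrist","w_stand")
for n in ["hook_pick","hook_grip","straight_pick","bent_pick","stand"]: print(n,[(np.round(r["at"],4).tolist(),round(r["confidence"],2)) for r in manip.look_for("wrist",n)[:3]])
for k in ["w_notch","w_stand"]:
    z=np.load(k+".npz"); W=cloud(z["im"],z["d"],z); X,Y,Z=W[...,0],W[...,1],W[...,2]
    if k=="w_notch":
        p=W[(np.hypot(X-.56,Y+.155)<.1)&(Z>.040)&(Z<.05)]; print(len(p),np.median(p[:,2]))
        print("rim",circ(cv2.convexHull(p[:,:2].astype(np.float32))[:,0].astype(float)))
    else:
        p=W[(abs(X-.48)<.06)&(abs(Y-.33)<.14)&(Z>.088)&(Z<.100)]; print("plate",cv2.minAreaRect(p[:,:2].astype(np.float32)),np.median(p[:,2]))
        for y in [.283,.343,.403]:
            p=W[(np.hypot(X-.485,Y-y)<.02)&(Z>.16)&(Z<.18)]
            if len(p): print("handle",len(p),p.min(0),p.max(0),cv2.minAreaRect(p[:,:2].astype(np.float32)))
print(manip.current_time())
E
```

```text
notch [([0.5892, -0.1689, 0.0279], 0.76)]
ring_bent_end [([0.4911, -0.1291, 0.0362], 0.7)]
ring_lift [([0.4913, -0.1346, 0.0365], 0.57)]
magnifier [([0.5943, -0.1738, 0.0263], 0.56), ([0.5634, -0.096, 0.0367], 0.25)]
hook_pick [([0.4844, 0.3468, 0.1667], 0.9), ([0.3569, 0.3109, 0.0196], 0.81)]
hook_grip [([0.4822, 0.3515, 0.1664], 0.64), ([0.3582, 0.3077, 0.0285], 0.59)]
straight_pick []
bent_pick [([0.4914, 0.4047, 0.1034], 0.96)]
stand [([0.4857, 0.3671, 0.098], 0.6)]
9786 0.04392875995349003
rim (array([ 0.55910003, -0.15601648]), np.float64(0.08191197923170355), 72)
plate ((0.48547840118408203, 0.3418545126914978), (0.20287956297397614, 0.054121360182762146), 85.91194915771484) 0.09512690210630731
handle 421 [0.47271986 0.27323211 0.16003543] [0.49046931 0.29142449 0.16807044] ((0.4815866947174072, 0.2822956442832947), (0.01825540140271187, 0.017515437677502632), 86.3536376953125)
handle 833 [0.47484454 0.33070536 0.16003576] [0.49678664 0.3531607  0.16981661] ((0.4857931435108185, 0.3419538140296936), (0.022436322644352913, 0.02190363220870495), 89.70260620117188)
handle 531 [0.48174539 0.39302516 0.16234786] [0.49981565 0.41060439 0.16796082] ((0.4907401204109192, 0.4018141031265259), (0.01737402379512787, 0.017998434603214264), 85.69579315185547)
5.4583
```

View pics/w_notch.png

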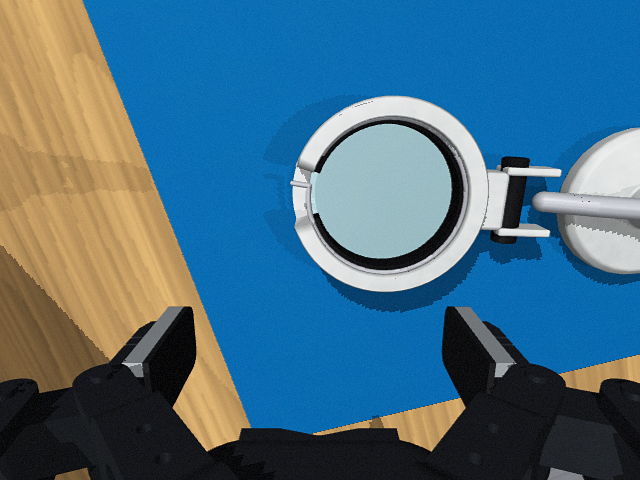

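View pics/w_stand.png

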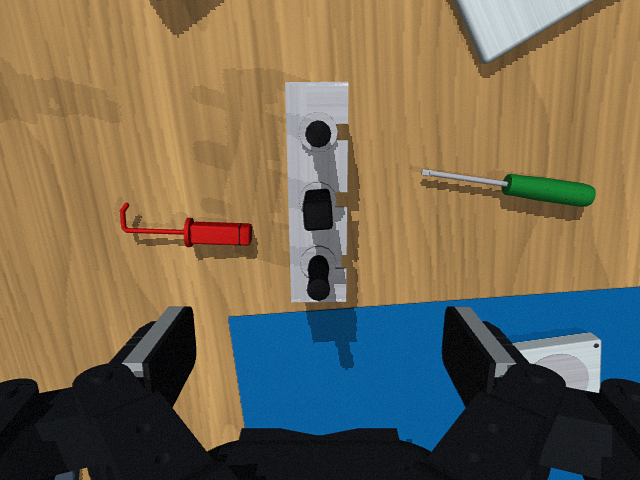

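```bash
python3 - <<'E'
from h import *
z=np.load("w_notch.npz"); W=cloud(z["im"],z["d"],z); c=np.array([.5591,-.156])
d=W[...,:2]-c; r=np.hypot(d[...,0],d[...,1]); a=np.degrees(np.arctan2(d[...,1],d[...,0]))%360; Z=W[...,2]
m=(r>.072)&(r<.079)&(Z>.039); h=np.histogram(a[m],np.arange(120,221,2))[0]; print(list(zip(range(120,220,2),h.tolist())))
m=(r>.063)&(r<.068)&(Z>.030)&(Z<.042)&(a>148)&(a<182); print("wire",[(k,round(float(np.median(Z[m&(abs(a-k)<1)])),4),round(float(np.median(r[m&(abs(a-k)<1)])),4)) for k in range(148,182,2) if (m&(abs(a-k)<1)).any()])
m=(r>.071)&(r<.078)&(Z>.030)&(Z<.039)&(a>145)&(a<185); print("bent",np.median(a[m]),np.median(W[m],0),m.sum())
p=W[(np.hypot(W[...,0]-.775,W[...,1]+.215)<.09)&(Z>.02)&(Z<.05)]; f,rr,n=circ(cv2.convexHull(p[:,:2].astype(np.float32))[:,0].astype(float)); print("foot",f,rr,np.degrees(np.arctan2(*(f-c)[::-1])))
E
```

```text
[(120, 29), (122, 31), (124, 29), (126, 31), (128, 30), (130, 30), (132, 30), (134, 27), (136, 32), (138, 28), (140, 28), (142, 29), (144, 1), (146, 0), (148, 0), (150, 0), (152, 11), (154, 454), (156, 488), (158, 9), (160, 622), (162, 287), (164, 0), (166, 0), (168, 0), (170, 0), (172, 0), (174, 0), (176, 0), (178, 7), (180, 29), (182, 26), (184, 26), (186, 27), (188, 24), (190, 25), (192, 25), (194, 25), (196, 23), (198, 27), (200, 23), (202, 23), (204, 24), (206, 26), (208, 23), (210, 27), (212, 21), (214, 23), (216, 26), (218, 25)]
wire [(152, 0.0355, 0.0668), (154, 0.0368, 0.0668), (156, 0.0369, 0.0663), (158, 0.0371, 0.0665), (160, 0.0368, 0.0666), (162, 0.037, 0.0665), (164, 0.0368, 0.0665), (166, 0.0369, 0.0665), (168, 0.0368, 0.0667), (170, 0.0371, 0.0663), (172, 0.0369, 0.0667), (174, 0.0377, 0.0662), (176, 0.0367, 0.0666), (178, 0.0371, 0.0664), (180, 0.0363, 0.0659)]
bent 154.84434118801704 [ 0.49084587 -0.12461038  0.03670928] 63
foot [ 0.7483202  -0.22053366] 0.06665433130195683 -18.83197321416835
```

The notch spans 144–179.5° about the head centre (0.559,-0.156), so its middle is at ≈162° and the hook goes at 165.5°. The slots open towards +x. Next I grasp the pick.

```bash
python3 - <<'E'
from h import *
R=pose(-4.1); x,y=.4856,.3419
manip.move_l(np.array([x,y,.22]),R,.2)
manip.move_l(np.array([x,y,.118]),None,.1)
manip.set_gripper(0.0,70)
print("w",manip.current_grip_width(),manip.current_grip_force(),manip.current_force())
manip.move_l(np.array([x,y,.29]),None,.12)
print("w",manip.current_grip_width(),manip.current_grip_force(),manip.current_force())
a=-14.5; f=np.array([np.cos(np.radians(a)),np.sin(np.radians(a)),0]); c=np.array([.5591,-.156,0])
manip.move_ptp(c-f*.140+[0,0,.20],pose(a))
grab("wrist","w_held"); grab("scene","s_held")
z=np.load("s_held.npz"); s=z["im"][150:400,100:420]; cv2.imwrite("pics/s_held_crop.png",cv2.resize(s[:,:,::-1],None,fx=2.4,fy=2.4))
print(manip.current_time(),manip.current_ee_pos())
E
```

```text
w 0.24659585561343955 68.24763894081116 [-0.05822304 -0.1365118   1.54584087]
w 0.24916018822947925 68.32069873809814 [ 0.4958166  -0.67543115 -0.248158  ]
11.3417 [ 0.42399043 -0.12046903  0.20010935]
```

View pics/s_held_crop.png

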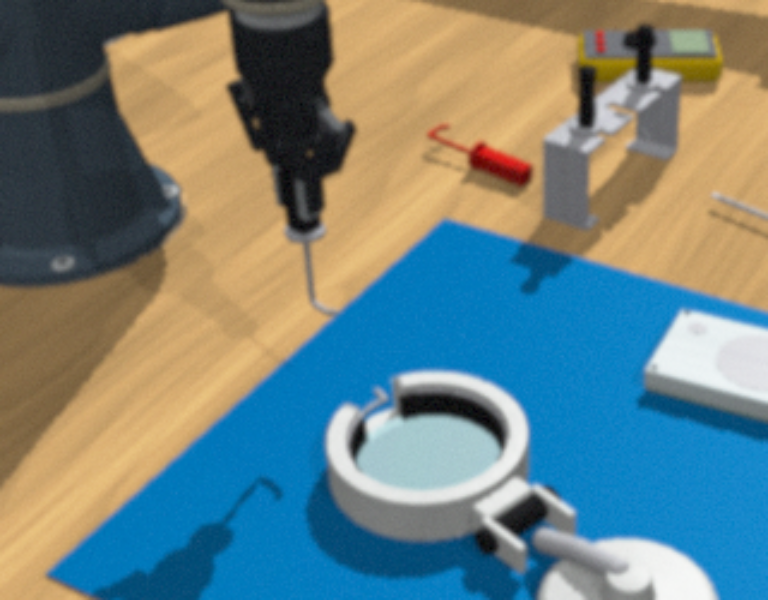

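View pics/w_held.png

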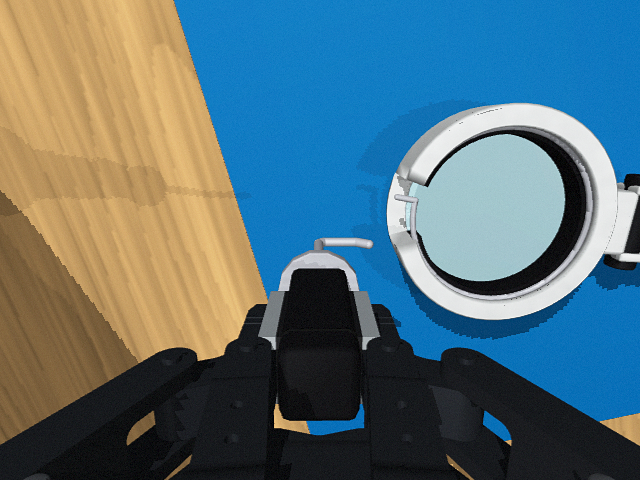

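The scene crop shows the pick held upright with its hook towards the notch. In the wrist view the hook is at row ~243, columns 320–372. I'll measure it from depth.

```bash
python3 - <<'E'
from h import *
z=np.load("w_held.npz"); W=cloud(z["im"],z["d"],z); R=manip.current_tcp_rot(); p=manip.current_ee_pos()
L=(W-p)@R  # tool coords
for u in range(316,376,4):
    q=L[232:256,u]; m=(q[:,2]<.12)&(q[:,2]>.03)
    if m.any(): q=q[m]; print(u,len(q),"side(tool x) %.4f  fwd %.4f  down min %.4f"%(q[:,0].mean(),q[:,1].mean(),q[:,2].min()), np.round(q[:,0].max()-q[:,0].min(),4))
# collar
d=W[...,:2]-np.array([.5591,-.156]); m=(np.hypot(d[...,0],d[...,1])<.1)&(W[...,2]>.04)&(W[...,2]<.05)
h=cv2.convexHull(W[m][:,:2].astype(np.float32))[:,0].astype(float); print("rim",circ(h))
r=np.hypot(d[...,0],d[...,1]); a=np.degrees(np.arctan2(d[...,1],d[...,0]))%360; Z=W[...,2]
g=np.histogram(a[(r>.072)&(r<.079)&(Z>.041)],np.arange(136,190,1))[0]; print(g.tolist())
m=(r>.071)&(r<.078)&(Z>.0345)&(Z<.039)&(a>147)&(a<177); print("bent",np.median(a[m]),m.sum())
E
```

```text
316 11 side(tool x) 0.0026  fwd 0.0002  down min 0.0697 0.0004
320 12 side(tool x) 0.0027  fwd 0.0024  down min 0.0697 0.0005
324 10 side(tool x) 0.0008  fwd 0.0048  down min 0.0895 0.005
328 10 side(tool x) 0.0008  fwd 0.0072  down min 0.0891 0.0047
332 9 side(tool x) 0.0007  fwd 0.0095  down min 0.0904 0.0054
336 10 side(tool x) 0.0009  fwd 0.0118  down min 0.0892 0.005
340 10 side(tool x) 0.0008  fwd 0.0142  down min 0.0894 0.0049
344 10 side(tool x) 0.0008  fwd 0.0165  down min 0.0883 0.0055
348 10 side(tool x) 0.0007  fwd 0.0189  down min 0.0902 0.005
352 10 side(tool x) 0.0007  fwd 0.0212  down min 0.0897 0.0057
356 10 side(tool x) 0.0009  fwd 0.0235  down min 0.0895 0.0047
360 10 side(tool x) 0.0008  fwd 0.0257  down min 0.0874 0.0053
364 9 side(tool x) 0.0010  fwd 0.0278  down min 0.0862 0.0043
368 9 side(tool x) 0.0008  fwd 0.0299  down min 0.0849 0.0046
372 5 side(tool x) 0.0006  fwd 0.0323  down min 0.0845 0.002
rim (array([ 0.5590358 , -0.15591705]), np.float64(0.08200258082359295), 75)
[21, 19, 18, 16, 16, 20, 18, 18, 0, 0, 0, 0, 0, 0, 0, 0, 0, 0, 0, 0, 0, 0, 0, 0, 0, 0, 0, 0, 0, 0, 0, 0, 0, 0, 0, 0, 0, 0, 0, 0, 0, 0, 0, 7, 21, 15, 21, 12, 15, 15, 17, 15, 16]
bent 154.31890902868656 56
```

```bash
python3 - <<'E'
from h import *
a=-14.5; f=np.array([np.cos(np.radians(a)),np.sin(np.radians(a)),0]); c=np.array([.5591,-.156,0])
F0=manip.current_force(); Z=.0925
def go(r,hz,v): manip.move_l(c-f*r+[0,0,hz+Z],None,v); print(r,hz,np.round(manip.current_force()-F0,2),round(manip.current_grip_width(),4))
go(.140,.0205,.15); go(.0764,.0205,.05)
grab("wrist","w_in")
for hz,v in [(.030,.02),(.04,.02),(.055,.02),(.07,.02),(.085,.02)]: go(.0764,hz,v)
grab("scene","s_lift"); grab("wrist","w_lift")
for hz,v in [(.12,.03),(.22,.05)]: go(.0764,hz,v)
manip.dwell(.5)
z=grab("scene","s_up"); b=np.load("s_lift.npz")["im"]
cv2.imwrite("pics/two.png",np.hstack([cv2.resize(i[120:380,140:340,::-1],None,fx=2,fy=2,interpolation=cv2.INTER_CUBIC) for i in (b,z[0])]))
print(manip.current_time())
E
```

```text
0.14 0.0205 [0.27 0.03 1.24] 0.2505
0.0764 0.0205 [-0.81 -0.22  1.4 ] 0.2559
0.0764 0.03 [-0.42 -0.45  0.8 ] 0.2469
0.0764 0.04 [-1.   -0.03 -2.54] 0.2442
0.0764 0.055 [-1.99 -0.39 -5.4 ] 0.246
0.0764 0.07 [-0.86  0.13  1.05] 0.2465
0.0764 0.085 [-0.92 -0.89  0.73] 0.2448
0.0764 0.12 [-0.34  0.08  1.28] 0.2493
0.0764 0.22 [-0.01 -0.89  0.77] 0.2492
21.6417
```

View pics/two.png

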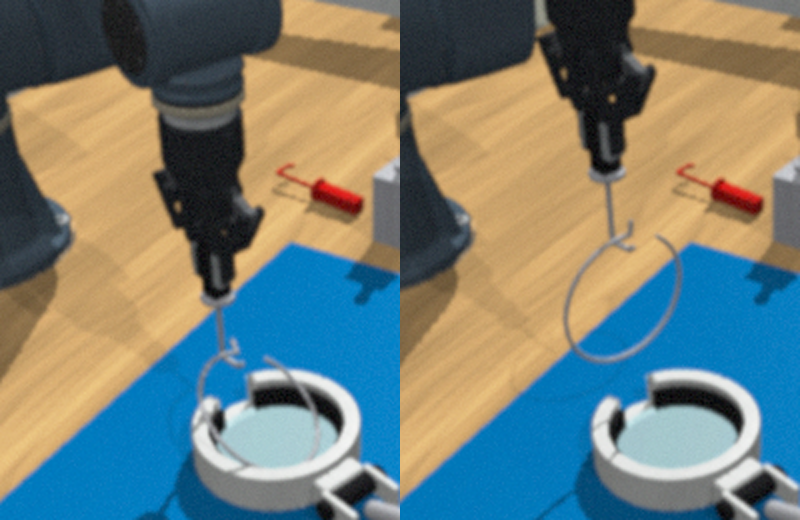

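The ring came free and hangs cleanly from the hook. I'll carry it to the free mat area and check where the wire lies on the hook.

```bash
python3 - <<'E'
from h import *
p=manip.current_ee_pos(); R=pose(-5)
for x in (.375,.45,.55,.60,.56):
  for t,z in ((0,.235),(0,.1),(35,.09)):
    print(x,t,manip.inverse_kinematics(np.array([x,.07,z]),pose(-5,t)) is not None,end=" ")
manip.move_l(np.array([.375,.07,p[2]]),R,.08)
manip.dwell(.3)
im,d,W,c=grab("wrist","w_carry"); grab("scene","s_carry")
L=(W-manip.current_ee_pos())@manip.current_tcp_rot()
m=(abs(L[...,0])<.06)&(L[...,2]>.075)&(L[...,2]<.1)&(abs(L[...,1])<.05); q=L[m]; print(len(q))
for s in np.arange(-.05,.05,.006):
    k=q[abs(q[:,0]-s)<.003]; 
    if len(k): print("side %.3f fwd %.3f..%.3f med %.3f down %.3f"%(s,k[:,1].min(),k[:,1].max(),np.median(k[:,1]),k[:,2].min()))
m=(abs(L[...,0])<.09)&(L[...,2]>.1)&(L[...,2]<.25)&(abs(L[...,1])<.08); q=L[m]; i=q[:,2].argmax(); print("lowest",q[i],np.median(q,0),len(q))
b=np.load("s_carry.npz")["im"]
cv2.imwrite("pics/carry.png",np.hstack([im[100:400,120:520,::-1],cv2.resize(b[100:340,130:450,::-1],(400,300))]))
print(manip.current_time())
E
```

```text
0.375 0 True 0.375 0 True 0.375 35 True 0.45 0 True 0.45 0 True 0.45 35 True 0.55 0 True 0.55 0 True 0.55 35 True 0.6 0 True 0.6 0 True 0.6 35 True 0.56 0 True 0.56 0 True 0.56 35 True 702
side -0.002 fwd 0.004..0.032 med 0.017 down 0.085
side 0.004 fwd -0.001..0.032 med 0.011 down 0.075
side 0.010 fwd 0.007..0.012 med 0.009 down 0.085
side 0.016 fwd 0.008..0.012 med 0.009 down 0.075
lowest [-0.00208694  0.01076993  0.22307261] [0.04479464 0.01320122 0.2037477 ] 902
25.125
```

View pics/carry.png

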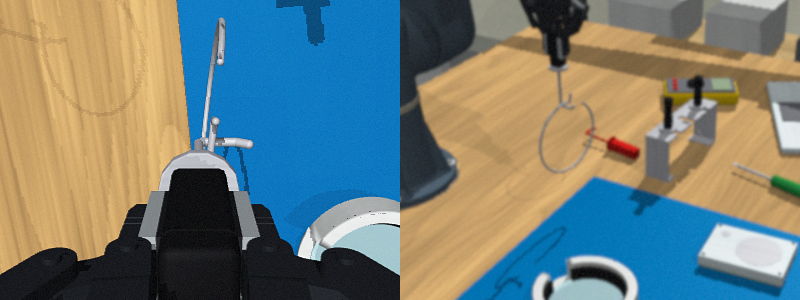

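```bash
cat >> h.py <<'E'
F=np.array([np.cos(np.radians(-5)),np.sin(np.radians(-5)),0]); B=np.array([.42,.067,0])
def tcp_hook(x,hz,s,up=0.,tilt=0):
    """TCP so that hook-line point (s along hook, up above it) is at B+F*x, height hz"""
    R=pose(-5,tilt); return B+F*x+[0,0,hz]-R@np.array([0,s,.0925-up])
E
python3 - <<'E'
from h import *
D=.1308
manip.move_l(tcp_hook(-.02,.150,.010),None,.12)
manip.move_l(tcp_hook(.004,.1315,.010),None,.05)
for th in [10,20,32,44,56,68,78,86.8]:
    t=np.radians(th); manip.move_l(tcp_hook(D*np.sin(t)+.004,.00525+D*np.cos(t)-.005,.010),None,.06)
    if th==44: grab("scene","s_mid")
print(np.round(manip.current_force(),2),manip.current_time(),manip.current_ee_pos())
im,d,W,c=grab("wrist","w_low"); b,_,_,_=grab("scene","s_low"); a=np.load("s_mid.npz")["im"]
g=lambda i:cv2.resize(i[140:340,180:400,::-1],(400,364))
cv2.imwrite("pics/lay.png",np.vstack([np.hstack([g(a),g(b)])[:, :800]])); cv2.imwrite("pics/lay2.png",im[:,:,::-1])
E
```

```text
[-0.46 -0.67 -1.87] 31.2 [0.54400289 0.05614575 0.0995118 ]
```

View pics/lay.png

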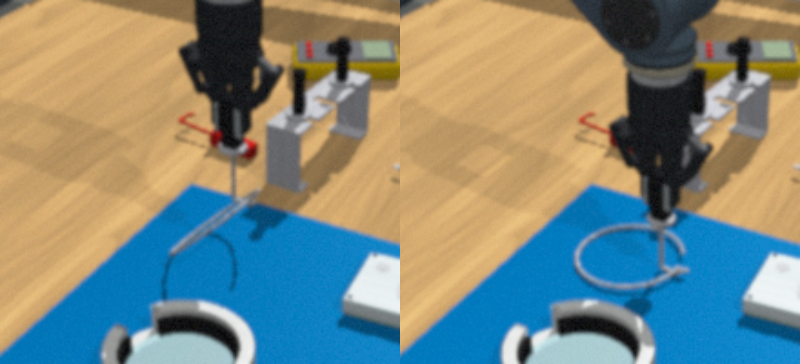

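```bash
python3 - <<'E'
from h import *
x=.1346+.012
for t in (12,24,36): manip.move_l(tcp_hook(x,.0080,.022,0,t),pose(-5,t),.06)
manip.move_l(tcp_hook(x-.02,.0075,.022,0,36),None,.05)
manip.move_l(tcp_hook(x-.052,.0075,.022,0,36),None,.05)
print(np.round(manip.current_force(),2),manip.current_grip_width())
b,_,_,_=grab("scene","s_out")
manip.move_l(tcp_hook(x-.052,.03,.022,0,36),None,.05)
manip.move_l(tcp_hook(x-.052,.10,.022,0,36),None,.12)
b2,_,_,_=grab("scene","s_out2")
g=lambda i:cv2.resize(i[140:340,180:400,::-1],(400,364))
cv2.imwrite("pics/out.png",np.hstack([g(b),g(b2)])); print(manip.current_time())
E
```

```text
[ 0.87 -0.31 -0.74] 0.2484207595062552
35.525
```

View pics/out.png

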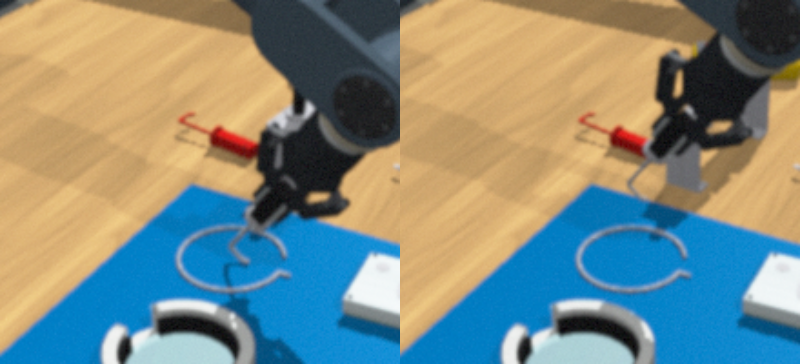

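```bash
python3 - <<'E'
from h import *
x,y=.4856,.3419
manip.move_l(np.array([.55,.10,.30]),pose(-4.1),.15)
manip.move_l(np.array([x,y,.295]),pose(-4.1),.2)
im,d,W,c=grab("wrist","w_ret")
L=(W-manip.current_ee_pos())@manip.current_tcp_rot()
for u in range(316,376,8):
    q=L[225:262,u]; m=(q[:,2]<.1)&(q[:,2]>.03)
    if m.any(): q=q[m]; print(u,"side %.4f fwd %.4f down %.4f"%(q[:,0].mean(),q[:,1].mean(),q[:,2].min()))
print(manip.current_grip_width(),manip.current_time())
E
```

```text
316 side 0.0025 fwd -0.0002 down 0.0689
324 side 0.0006 fwd 0.0044 down 0.0897
332 side 0.0006 fwd 0.0091 down 0.0898
340 side 0.0005 fwd 0.0138 down 0.0896
348 side 0.0007 fwd 0.0184 down 0.0894
356 side 0.0008 fwd 0.0231 down 0.0898
364 side 0.0008 fwd 0.0274 down 0.0865
372 side 0.0004 fwd 0.0319 down 0.0859
0.24769967593269923 37.9333
```

The pick hasn't shifted in the grip, so I can lower it straight into the slot.

```bash
python3 - <<'E'
from h import *
x,y=.4856,.3419; F0=manip.current_force()
def go(z,v): manip.move_l(np.array([x,y,z]),None,v); print(z,np.round(manip.current_force()-F0,2))
go(.20,.12); go(.125,.05); go(.119,.03); go(.1178,.02)
manip.set_gripper(0.6); manip.dwell(.3); manip.set_gripper(1.0)
go(.24,.12); manip.move_l(np.array([.42,.2,.33]),None,.2); manip.dwell(.5)
im,d,W,c=grab("top","t_end"); s,_,_,_=grab("scene","s_end")
cv2.imwrite("pics/end.png",np.hstack([im[60:420,60:500,::-1],cv2.resize(s[130:400,220:490,::-1],(360,360))]))
X,Y,Z=W[...,0],W[...,1],W[...,2]
m=(np.hypot(X-.485,Y-.343)<.025)&(Z>.155)&(Z<.18); p=W[m]; print("handle",p.mean(0),p[:,2].max())
for n in ["hook_pick","ring_half","ring_bent_end","ring_quarter","ring_three_quarter","ring_plain_end"]: print(n,[(np.round(r["at"],3).tolist(),round(r["confidence"],2)) for r in manip.look_for("top",n)[:2]])
print(manip.current_time())
E
```

```text
0.2 [-0.61  0.    0.67]
0.125 [ 0.05 -0.69  0.58]
0.119 [-0.16 -0.63  1.47]
0.1178 [ 0.18 -0.88  5.16]
0.24 [ 0.58 -1.1   0.9 ]<stdin>:10: RuntimeWarning: Mean of empty slice.
  ret = um.true_divide(
Traceback (most recent call last):
ValueError: zero-size array to reduction operation maximum which has no identity
```

View pics/end.png

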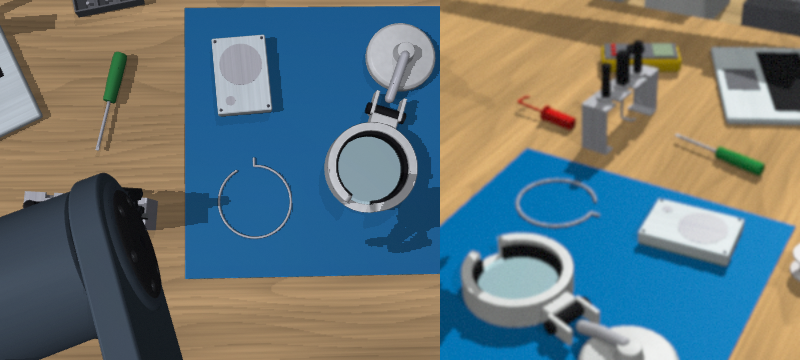

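The ring lies flat on the mat, around (255,200) in the left half. In the right half, the pick hangs upright in the middle slot at about (622,70), and nothing else has moved. The arm is clear, so I'm handing in.

```bash
python3 -c "
from bench import manip
print(manip.current_time(), manip.sign_off())"
```

```text
the job is handed in; nothing more can be done
45.0833 None
```

The ring is out and lying flat on the mat beside the magnifier, the hook pick is back in its slot, and the job was handed in at 45 s of the 69 s allowed.

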